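Pop the tabbing unit's service door and swing it open

ROBOT

A 7-joint arm with a two-finger parallel gripper is mounted at the origin on the work surface. World frame = base frame: x ahead of the robot, y to its left, z up, the work surface at z = 0. Lengths are in m, angles in rad, forces in N, time in s.
With the tool pointing down it reaches from about 0.425 to 0.95 m from the base axis. Payload 4.7 kg.
Tool frame: the origin (TCP) lies between the finger pads; the fingertips stand ahead of it and the grasp point (between the pads) lies 11 mm behind it (env.tip_reach is the z of the fingertips in the tool frame, in m); z points along the fingers, y is the direction in which the jaws open and shut (so a half turn about z gives the same grasp; the last joint's range is limited). The gripper opens to 87 mm and grips with 3 to 60 N. Pads are 19 mm wide; open, the fingers measure 117 mm over their backs; the gripper's body (75 mm by 190 mm) begins 51 mm behind the grasp point.
Start: joints at [1.279, 0.469, -0.049, 1.532, 0.024, 1.141, -0.082], TCP at [0.175, -0.652, 0.231] pointing down, gripper open.
Joint ranges: [-2.59, 2.59], [-0.33, 1.99], [-1.39, 1.29], [0.1, 2.45], [-1.04, 4.18], [0.21, 1.99], [-2.66, 2.66]. Speed limits (rad/s): [2.57, 2.57, 3.14, 3.14, 3.14, 3.14, 3.14].

INTERFACE

Orientations are given as a 3x3 rotation matrix whose columns are the frame's x, y, z axes.
In Python, from plant import env gives the robot as it stands.
- The arm moves only by the tool jog_arm, never from a script. Its argument "plan" is a list of rows, each a list of 7 numbers: the turn, a rotation vector about the tool's x, y, z in units of 10 degrees (1.0 is 10 degrees), then the shift along the tool's x, y, z in units of 40 mm (1.0 is 40 mm), then the finger opening in mm, from 0 to 87. A call has 1 to 20 rows; each row shifts and turns the commanded pose from where the row before left it, along the tool's axes as they then stand; what a row does not reach is not made up. A row lasts 1/8 s, in which the tool goes at most 62.5 mm and 10.7 degrees, less where a joint would pass 70% of its speed; a pose out of reach is approached as far as the arm can. A call is refused whole if a number of a shift passes 1 or a number of a turn 1, either way. A call with a gripper value outside its range is refused whole. The fingers move at their own pace and stop on an object; the grip force is fixed at half the most. Time passes only in rows, so rows that do not move let the fingers close. It gives the time, the measured TCP pose, the force and the opening at its end, in the units of the state.
- env.read_state(): the state, without advancing time (a new reading comes with each control period).
- env.read_camera(name): name is "scene" or "top"; returns a dict with "img" (480x640x3 uint8, blue, green, red), "K" (3x3 intrinsics, pixels), "R" (3x3) and "t" (3): a world point X has camera coordinates R X + t. Camera axes: x right, y down, z forward; pixel columns grow to the right and rows downward; lengths in m; the calibration is good to about 2 mm. A picture is of the moment at which its call begins. There is no depth.
- env.finish_job(): hands the job in, once; it reports no verdict.
The state is a dict: "time": time; "qpos": joint angles; "joint_velocities": joint speeds; "tau": joint torques, N m; "tool_pos": TCP position; "ee_rot": TCP orientation; "wrist_force": force on the tool from outside, world axes, zero at the start; "wrist_torque": the same for the moment, N m; "width": finger opening in m.
Only numpy, scipy, OpenCV 4.12 (cv2) and the standard library are available. Lean on these libraries where they do the work, as an engineer would, in place of code of your own. Each camera call takes 0.05 s, during which the arm holds its last target. There are 200 camera calls.

TASK

Open the service compartment of the tabbing unit with the wide door: press gently on the free side of that touch-latch door until the catch lets go and the spring throws the door ajar, then put a fingertip behind it and push it wide open, about square to the front of the unit. Do not pinch or lift anything; leave the narrow door shut and the small parts where they are.

Things in the scene. Friction and masses are not known exactly. Their poses are not given: they have to be found in the camera images.
- wide_unit: White sheet-steel housing fixed on the deck, 170 mm wide, 140 deep, 190 high, a red roller (37 mm high) lying across the rear of its top. Origin: middle of its lower front edge, on the deck. Its x axis points level from the front into the housing (away from the robot at yaw 0), y to the left, z up. The open front is covered by the wide door, hinged at the left (+y) edge.
- wide_door (a joint): Angle of the wide door, rad: 0 shut and latched, positive open (free edge out towards the robot), at most 1.75. Sprung: once unlatched and let go, it swings out by itself to about 0.6 and stops there; from then on it stays wherever it is pushed (a few newtons at the free side) and never latches again.
- wide_press (a point): Where to press: on the wide door's outer face, 30 mm from its free (right, -y) edge, 30 mm below its top, 157 mm above the deck, 140 mm from the hinge line; moves with the door. Touch latch: pushed straight in (the unit's +x) by 4 to 5 mm against about 4 N, it lets go (hard stop at 9 mm); the door springs out when the finger is drawn back.
- wide_hinge (a point): Top of the door's upright hinge line, at its back face and left edge, 187 mm above the deck; fixed. The door is a plain white handleless panel 170 mm wide, 12 mm thick, from 3 to 187 mm above the deck; shut, its back stands 10 mm and its outer face 22 mm in front of the housing. On its back only a small striker, 100 mm above the deck.
- narrow_unit: The neighbouring housing, same make, 110 mm wide, 140 mm deep, 190 mm high, with two black knobs standing on the rear of its top (36 mm high). Origin and axes as for the wide unit. It stands to the left or to the right of the wide unit.
- narrow_door (a joint): Angle of the narrow door (110 mm, hinged at its right edge, same touch latch), 0 shut. To be left shut.
- tab_roll_mid (a point): Centre of a roll of paper tabs, ring of 60 mm diameter, 22 mm high, lying loose on top of the wide unit. Leave alone.
- thumbscrew_mid (a point): Middle of a loose black thumbscrew standing on its head, 36 mm diameter, 40 mm high, on top of the narrow unit. Leave alone.
- oil_mid (a point): Middle of a small white oil bottle, 38 mm diameter, 85 mm high, standing loose on the deck before the wide unit, to the right of the door's swing. Leave alone.
- wheel_mid (a point): Middle of a loose black rubber wheel lying flat, 54 mm diameter, 30 mm high, on the deck before the narrow unit. Leave alone.
Things that resemble listed ones, but are neither listed nor needed, are in the scene too. What is shaped like the wide_unit but purple is not meant.

How it is judged:
By the outcome, as a careful person would: the job done as asked, in the order asked, and still so for the second after the job is handed in, with the robot touching nothing.
It also fails if it takes over 48 s, if anything falls off the work surface, if the arm or the gripper's body presses on something with over 40 N, if the wrist force passes 120 N, or if a joint passes its speed limit or range.

## Working session

There is one attempt and no reset: what is moved stays moved. The work goes in short steps, Python scripts to look and compute and a tool call to move; the robot and the scene stay as the last step left them, time stands still between calls to the robot, and variables do not carry over. Pictures are saved under pics/ and viewed, about 8 in all and at most 12, crops included, and the job is handed in when it is done.

Besides the shell and the picture viewer there is one more tool, called after "Request:" as name(argument=value, ...) on one line, values as JSON. jog_arm: Moves the arm, as the interface text tells. Its arguments: {"type":"object","properties":{"plan":{"type":"array"}},"required":["plan"]}

```bash
ls; mkdir -p pics
python3 - <<'E'
from plant import env
import cv2,numpy as np
for n in ("scene","top"):
    c=env.read_camera(n); cv2.imwrite(f"pics/{n}0.png",c["img"]); np.savez(f"{n}.npz",K=c["K"],R=c["R"],t=c["t"])
    print(n,c["K"].tolist(),(-c["R"].T@c["t"]).round(3),c["R"].round(3).tolist())
s=env.read_state(); print(s["time"],s["tool_pos"],np.round(s["ee_rot"],3).tolist(),s["width"],env.tip_reach)
E
```

```text
pics
scene [[520.1268671602833, 0.0, 319.11374137773424], [0.0, 520.1268671602833, 231.26435054367593], [0.0, 0.0, 1.0]] [ 0.242 -0.036  0.923] [[0.051, -0.999, -0.002], [-0.953, -0.048, -0.299], [0.299, 0.017, -0.954]]
top [[504.7718807433652, 0.0, 319.93547900237246], [0.0, 504.7718807433652, 249.50178732475106], [0.0, 0.0, 1.0]] [ 0.31  -0.015  1.01 ] [[-0.162, -0.987, 0.001], [-0.964, 0.158, -0.216], [0.213, -0.036, -0.976]]
0.1 [ 0.1752178  -0.65131276  0.22960729] [[0.966, 0.26, -0.001], [0.26, -0.966, 0.002], [-0.0, -0.002, -1.0]] 0.08687321842506229 0.008
```

View pics/scene0.png

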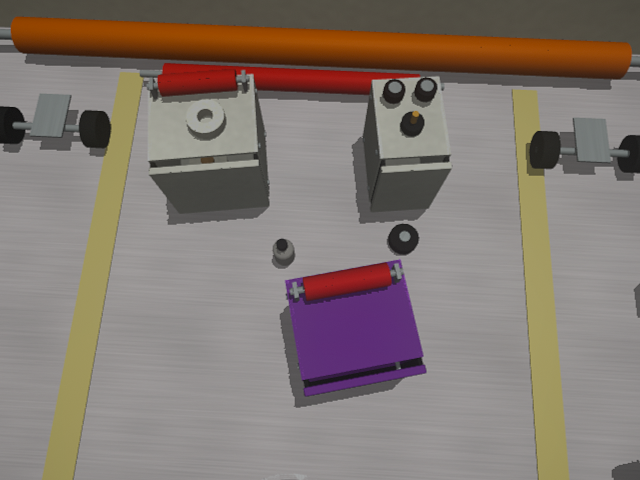

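View pics/top0.png

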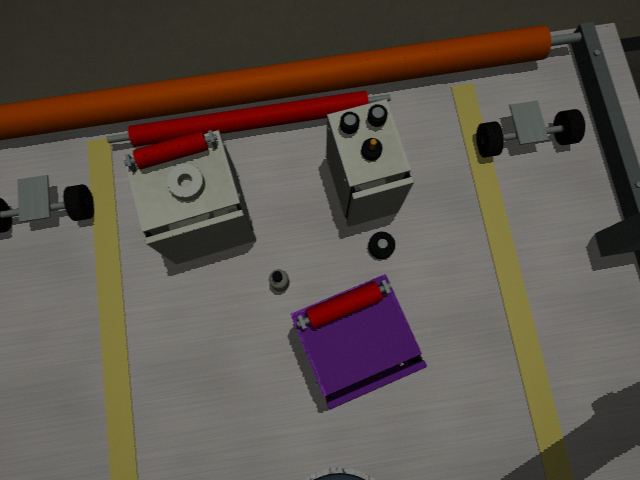

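Candidates in the scene view: the white housing with the red roller at (205,125), the purple one at (355,330) as a decoy, and the narrow white one with knobs at (410,130). I choose the white one at (205,125) and check it in a close crop.

Run:
```python
import cv2,numpy as np
a=cv2.imread("pics/scene0.png")[60:220,135:285]; b=cv2.imread("pics/top0.png")[120:270,115:265]
f=lambda i:cv2.convertScaleAbs(cv2.resize(i,(400,int(i.shape[0]*400/i.shape[1])),interpolation=cv2.INTER_CUBIC),alpha=1.3)
o=np.zeros((430,800,3),np.uint8); A=f(a);B=f(b); o[:A.shape[0],:400]=A; o[:B.shape[0],400:]=B
cv2.imwrite("pics/crop1.png",o)
```

```text
(no output)
```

View pics/crop1.png

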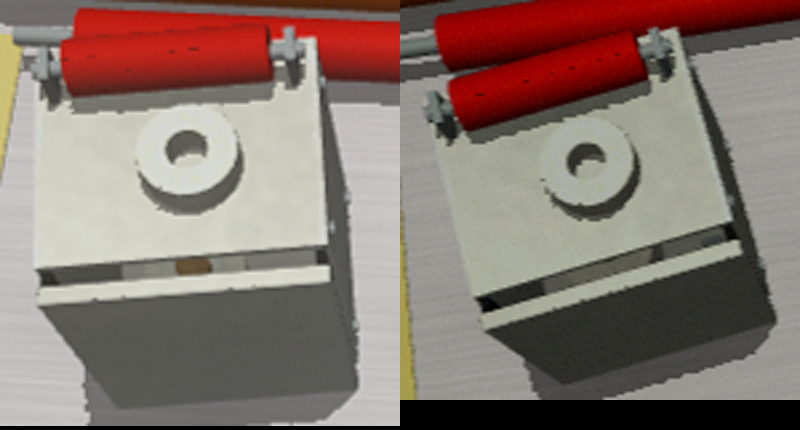

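The crop shows the white wide unit with its roller and tab roll. The door's outer top edge runs (150,174.7)–(258.8,165.8) in scene and (146.5,243.7)–(242.9,214.5) in top.

```bash
cat > h.py <<'E'
import numpy as np
C={n:np.load(f"{n}.npz") for n in("scene","top")}
def ray(n,p,z):
    c=C[n]; d=c["R"].T@np.linalg.solve(c["K"],[p[0],p[1],1]); o=-c["R"].T@c["t"]
    return o+d*(z-o[2])/d[2]
E
python3 - <<'E'
from h import *
P={"outL":((150,174.7),(146.5,243.7),.187),"outR":((258.8,165.8),(242.9,214.5),.187),
"hsL":((148.9,161.2),(143.5,231),.19),"hsR":((257.6,152.2),(240,205),.19),
"oiltop":((281,243),(277,276),.085),"wheeltop":((404,237),(382,244),.03),
"pRoll":((347,281),(344,304),.21),"pFR":((425,372),(425,365),.187),"pFL":((305,393),(329,406),.187),"pBL":((286,282),(292,314),.19),"pBR":((402,262),(387,277),.19),
"nFL":((376,177),(351,192),.187),"nFR":((450,165),(411,179),.187)}
R={}
for k,(a,b,z) in P.items():
    A,B=ray("scene",a,z),ray("top",b,z); R[k]=(A+B)/2; print(k,A.round(4),B.round(4))
d=R["outL"]-R["outR"]; print(np.linalg.norm(d),np.degrees(np.arctan2(-d[0],d[1])))
d=R["hsL"]-R["hsR"]; print(np.linalg.norm(d),np.degrees(np.arctan2(-d[0],d[1])))
E
```

```text
outL [0.55   0.2415 0.187 ] [0.5465 0.2393 0.187 ]
outR [0.5733 0.0759 0.187 ] [0.5708 0.0735 0.187 ]
hsL [0.5711 0.2454 0.19  ] [0.5683 0.2414 0.19  ]
hsR [0.5948 0.0793 0.19  ] [0.5872 0.0759 0.19  ]
oiltop [0.4804 0.042  0.085 ] [0.475  0.0375 0.085 ]
wheeltop [ 0.5184 -0.1722  0.03  ] [ 0.5148 -0.1752  0.03  ]
pRoll [ 0.3944 -0.0655  0.21  ] [ 0.3911 -0.068   0.21  ]
pFR [ 0.2784 -0.1773  0.187 ] [ 0.2769 -0.1798  0.187 ]
pFL [ 0.2426 -0.0152  0.187 ] [ 0.2401 -0.0188  0.187 ]
pBL [0.3928 0.0209 0.19  ] [0.3908 0.0165 0.19  ]
pBR [ 0.4308 -0.1449  0.19  ] [ 0.4253 -0.1467  0.19  ]
nFL [ 0.5637 -0.1051  0.187 ] [ 0.5805 -0.1144  0.187 ]
nFR [ 0.5895 -0.2188  0.187 ] [ 0.5869 -0.2206  0.187 ]
0.16741432159589997 8.171243271062204
0.16721547081159524 7.328341215043802
```

Request:
jog_arm(plan=[[0,0,0.7,0,0,-1,0],[0,0,0,0.9,-0.86,-1,0],[0,0,0,0.9,-0.86,0,0],[0,0,0,0.9,-0.86,0,0],[0,0,0,0.9,-0.86,0,0],[0,0,0,0.9,-0.86,0,0],[0,0,0,0.9,-0.86,0,0],[0,0,0,0.9,-0.86,0,0],[0,0,0,0.9,-0.86,0,0],[0,0,0,0.9,-0.86,0,0],[0,0,0,0.16,-0.9,0,0],[0,0,0,0.16,-0.9,0,0],[0,0,0,0.16,-0.9,0,0],[0,0,0,0.16,-0.9,0,0],[0,0,0,0.16,-0.9,0,0],[0,0,0,0,0,0,0],[0,0,0,0,0,0,0]])

```text
time: 2.22
tool_pos: [0.4584, -0.1188, 0.3095]
ee_rot: [[0.99, 0.139, -0.0], [0.139, -0.99, -0.001], [-0.0, 0.001, -1.0]]
wrist_force: [0.4, -0.2, -0.1]
width: 0.0006
```

Run:
```python
from plant import env
s=env.read_state(); print(s["time"],s["tool_pos"].round(4),s["ee_rot"].round(3).tolist(),s["wrist_force"].round(2),s["width"],s["qpos"].round(2))
```

```text
2.225 [ 0.4584 -0.1188  0.3095] [[0.99, 0.139, -0.0], [0.139, -0.99, -0.001], [-0.0, 0.001, -1.0]] [ 0.44 -0.18 -0.06] 0.00063321895885094 [ 0.52  0.09 -0.38  1.87  0.04  1.19 -1.3 ]
```

Request:
jog_arm(plan=[[0,0,0,0.29,-0.85,0,0],[0,0,0,0.29,-0.85,0,0],[0,0,0,0.29,-0.85,0,0],[0,0,0,0.29,-0.85,0,0],[0,0,0,0.29,-0.85,0,0],[0,0,0,0.29,-0.85,0,0],[0,0,0,0,0,0.9,0],[0,0,0,0,0,0.9,0],[0,0,0,0,0,0.9,0],[0,0,0,0,0,0.95,0],[0,0.9,0,0,0,0,0],[0,0,0,0,0,0,0],[0,0,0,0,0,0,0]])

```text
time: 3.85
tool_pos: [0.5005, 0.0931, 0.1647]
ee_rot: [[0.978, 0.138, 0.156], [0.137, -0.99, 0.022], [0.158, 0.0, -0.988]]
wrist_force: [-0.5, 0.3, 0.7]
width: 0.0004
```

Run:
```python
from plant import env
import cv2,numpy as np
s=env.read_state(); print(s["time"],s["tool_pos"].round(4),s["ee_rot"].round(3).tolist(),s["wrist_force"].round(2))
a=env.read_camera("scene")["img"];b=env.read_camera("top")["img"]
cv2.imwrite("pics/p2.png",np.hstack([cv2.resize(i,(400,400)) for i in (a[40:290,110:360],b[80:330,100:350])]))
```

```text
3.85 [0.5005 0.0931 0.1647] [[0.978, 0.138, 0.156], [0.137, -0.99, 0.022], [0.158, 0.0, -0.988]] [-0.45  0.3   0.68]
```

View pics/p2.png

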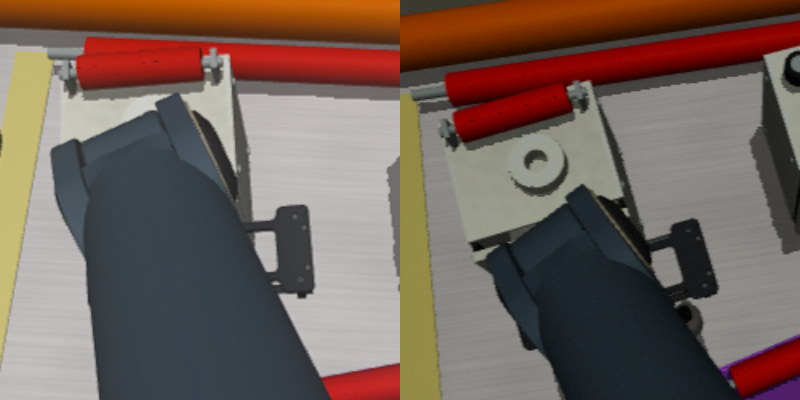

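The arm hides the fingertip in both views (wrist near (170,150) and (560,240)). The housing and the tab roll look untouched. I'll approach until the force rises.

Request:
jog_arm(plan=[[0,0,0,0.6,0,0.095,0],[0,0,0,0.5,0,0.08,0],[0,0,0,0.05,0,0.008,0],[0,0,0,0.05,0,0.008,0],[0,0,0,0,0,0,0],[0,0,0,0,0,0,0]])

```text
time: 4.7
tool_pos: [0.5466, 0.1004, 0.1637]
ee_rot: [[0.978, 0.14, 0.155], [0.139, -0.99, 0.022], [0.156, 0.0, -0.988]]
wrist_force: [0.1, -0.8, 0.4]
width: 0.0001
```

Advance in 2 mm steps.

Request:
jog_arm(plan=[[0,0,0,0.05,0,0.008,0],[0,0,0,0.05,0,0.008,0],[0,0,0,0.05,0,0.008,0],[0,0,0,0,0,0,0],[0,0,0,0,0,0,0]])

```text
time: 5.32
tool_pos: [0.553, 0.1014, 0.1636]
ee_rot: [[0.978, 0.14, 0.155], [0.138, -0.99, 0.022], [0.156, 0.0, -0.988]]
wrist_force: [0.2, 0.3, -0.5]
width: 0.0005
```

Request:
jog_arm(plan=[[0,0,0,0.05,0,0.008,0],[0,0,0,0.05,0,0.008,0],[0,0,0,0,0,0,0],[0,0,0,0,0,0,0]])

```text
time: 5.82
tool_pos: [0.5565, 0.1019, 0.1635]
ee_rot: [[0.978, 0.14, 0.154], [0.139, -0.99, 0.021], [0.155, 0.0, -0.988]]
wrist_force: [-4.8, -0.3, 2.3]
width: 0.0005
```

Request:
jog_arm(plan=[[0,0,0,0.05,0,0.008,0],[0,0,0,0,0,0,0],[0,0,0,0,0,0,0]])

```text
time: 6.2
tool_pos: [0.5588, 0.1021, 0.1635]
ee_rot: [[0.978, 0.14, 0.154], [0.138, -0.99, 0.022], [0.156, 0.0, -0.988]]
wrist_force: [-3.6, -1.7, 1.8]
width: 0.0005
```

Request:
jog_arm(plan=[[0,0,0,0.04,0,0.006,0],[0,0,0,0,0,0,0],[0,0,0,0,0,0,0]])

```text
time: 6.58
tool_pos: [0.5608, 0.1022, 0.1635]
ee_rot: [[0.978, 0.14, 0.155], [0.138, -0.99, 0.022], [0.156, 0.0, -0.988]]
wrist_force: [-2.2, -1.4, 1.4]
width: 0.0004
```

Force dropped after 4–8 mm of press; the catch has probably let go. Draw back.

Request:
jog_arm(plan=[[0,0,0,-0.2,0,-0.03,0],[0,0,0,-0.25,0,-0.04,0],[0,0,0,-0.25,0,-0.04,0],[0,0,0,0,0,0,0],[0,0,0,0,0,0,0]])

```text
time: 7.2
tool_pos: [0.5322, 0.0985, 0.1636]
ee_rot: [[0.978, 0.14, 0.154], [0.139, -0.99, 0.022], [0.156, 0.0, -0.988]]
wrist_force: [-3.2, 0.2, 1.5]
width: 0.0007
```

The door follows with 3 N, so it's unlatched. Back off past 0.6 rad.

Request:
jog_arm(plan=[[0,0,0,-0.4,0,-0.063,0],[0,0,0,-0.4,0,-0.063,0],[0,0,0,-0.4,0,-0.063,0],[0,0,0,-0.4,0,-0.063,0],[0,0,0,-0.4,0,-0.063,0],[0,0,0,-0.2,0,-0.03,0],[0,0,0,0,0,0,0],[0,0,0,0,0,0,0],[0,0,0,0,0,0,0]])

```text
time: 8.32
tool_pos: [0.4449, 0.0862, 0.1635]
ee_rot: [[0.978, 0.14, 0.155], [0.138, -0.99, 0.022], [0.157, -0.0, -0.988]]
wrist_force: [-0.4, 0.1, -0.1]
width: 0.0003
```

Request:
jog_arm(plan=[[0,0,0,0,0,-0.9,0],[0,0,0,0,0,-0.9,0],[0,-0.9,0,0,0,-0.9,0],[0,0,0,0.1,0.95,0,0],[0,0,0,0.1,0.95,0,0],[0,0,0,0.1,0.95,0,0],[0,0,0,0.1,0.95,0,0],[0,0,0,0.1,0.95,0,0],[0,0,0,0.1,0.95,0,0],[0,0,0,0,0,0,0],[0,0,0,0,0,0,0]])

```text
time: 9.7
tool_pos: [0.4835, -0.138, 0.2699]
ee_rot: [[0.99, 0.141, -0.0], [0.141, -0.99, 0.001], [-0.0, -0.001, -1.0]]
wrist_force: [-0.1, -0.1, -0.3]
width: 0.0004
```

Run:
```python
from plant import env
import cv2,numpy as np
s=env.read_state(); print(s["time"],s["tool_pos"].round(4),s["ee_rot"].round(3).tolist(),s["wrist_force"].round(2))
a=env.read_camera("scene")["img"];b=env.read_camera("top")["img"]
cv2.imwrite("pics/p3.png",np.hstack([cv2.resize(i,(400,400),interpolation=cv2.INTER_CUBIC) for i in (a[60:300,110:350],b[100:340,100:340])]))
```

```text
9.7 [ 0.4835 -0.138   0.2699] [[0.99, 0.141, -0.0], [0.141, -0.99, 0.001], [-0.0, -0.001, -1.0]] [-0.06 -0.06 -0.26]
```

View pics/p3.png

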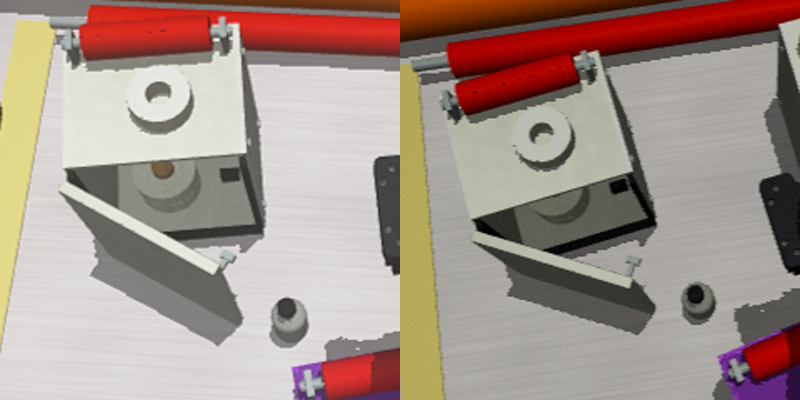

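Scene crop: the door is ajar at about 0.6 rad, with its free top corner at (222,262). The bottle at (288,318) and the tab roll at (158,95) are undisturbed. Next I insert the finger behind the door.

Request:
jog_arm(plan=[[0,0,0,0.354,-0.877,0,0],[0,0,0,0.354,-0.877,0,0],[0,0,0,0.354,-0.877,0,0],[0,0,0,0.354,-0.877,0,0],[0,0,0,0.354,-0.877,0,0],[0,0,0,0.354,-0.877,0,0],[0,0,0,0.354,-0.877,0,0],[0,0,0,0,0,0,0],[0,0,0,0,0,0.75,0],[0,0,0,0,0,0.75,0],[0,0,0,0,0,0.75,0],[0,0,0,0,0,0.7,0],[0,0,0,0,0,0,0]])

```text
time: 11.42
tool_pos: [0.5453, 0.1172, 0.1504]
ee_rot: [[0.99, 0.14, -0.005], [0.14, -0.99, -0.002], [-0.005, 0.001, -1.0]]
wrist_force: [0.3, 0.5, 0.3]
width: 0.0002
```

Request:
jog_arm(plan=[[0,0,0,-0.34,-0.09,0,0],[0,0,0,-0.34,-0.1,0,0],[0,0,0,-0.2,-0.12,0,0],[0,0,0,-0.19,-0.12,0,0],[0,0,0,-0.18,-0.14,0,0],[0,0,0,-0.18,-0.15,0,0],[0,0,0,-0.16,-0.17,0,0],[0,0,0,-0.16,-0.18,0,0],[0,0,0,-0.14,-0.2,0,0],[0,0,0,-0.13,-0.2,0,0],[0,0,0,0,0,0,0],[0,0,0,0,0,0,0]])

```text
time: 12.92
tool_pos: [0.4584, 0.1651, 0.1519]
ee_rot: [[0.99, 0.14, -0.001], [0.14, -0.99, -0.0], [-0.001, 0.0, -1.0]]
wrist_force: [-0.6, 0.1, -0.7]
width: 0.0006
```

Request:
jog_arm(plan=[[0,0,0,-0.1,-0.22,0,0],[0,0,0,-0.1,-0.22,0,0],[0,0,0,-0.07,-0.24,0,0],[0,0,0,-0.06,-0.24,0,0],[0,0,0,-0.03,-0.12,0,0],[0,0,0,0,-0.12,0,0],[0,0,0,0,0,0,0],[0,0,0,0,0,0,0]])

```text
time: 13.92
tool_pos: [0.4376, 0.2094, 0.1519]
ee_rot: [[0.99, 0.14, -0.001], [0.14, -0.99, 0.0], [-0.001, -0.0, -1.0]]
wrist_force: [0.9, 0.3, -0.4]
width: 0.0004
```

Request:
jog_arm(plan=[[0,0,0,0,0.5,0,0],[0,0,0,0.2,0.5,0,0],[0,0,0,0,0,-0.9,0],[0,0,0,0,0,-0.9,0],[0,0,0,0,0,-0.9,0],[0,0,0,0.2,0.95,0,0],[0,0,0,0.2,0.95,0,0],[0,0,0,0.2,0.95,0,0],[0,0,0,0.2,0.95,0,0],[0,0,0,0.2,0.95,0,0],[0,0,0,0.1,0.95,0,0],[0,0,0,0.1,0.95,0,0],[0,0,0,0,0.95,0,0],[0,0,0,0,0,0,0],[0,0,0,0,0,0,0]])

```text
time: 15.8
tool_pos: [0.5415, -0.1227, 0.2598]
ee_rot: [[0.99, 0.141, -0.001], [0.141, -0.99, 0.001], [-0.0, -0.001, -1.0]]
wrist_force: [-0.5, 1.0, 0.3]
width: 0.0005
```

Run:
```python
from plant import env
import cv2,numpy as np
s=env.read_state(); print(s["time"],s["tool_pos"].round(4),s["wrist_force"].round(2))
a=env.read_camera("scene")["img"];b=env.read_camera("top")["img"]
cv2.imwrite("pics/p4.png",np.hstack([cv2.resize(i,(400,400),interpolation=cv2.INTER_CUBIC) for i in (a[60:310,110:360],b[100:350,100:350])]))
```

```text
15.8 [ 0.5415 -0.1227  0.2598] [-0.52  0.96  0.27]
```

View pics/p4.png

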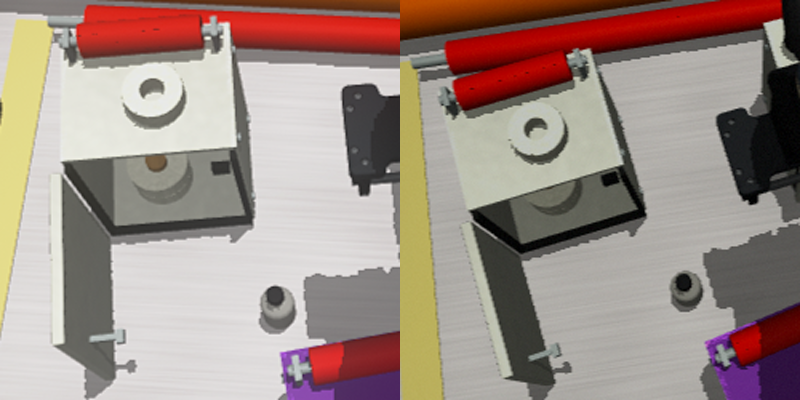

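The door is open in both crops; its back top edge runs (61,172)–(63,345) in scene and (473,222)–(508,375) in top. Next I measure the angle and check the neighbours, with the gripper raised off the narrow unit.

Request:
jog_arm(plan=[[0,0,0,-0.5,0,-0.9,0],[0,0,0,-0.9,0.6,-0.5,0],[0,0,0,-0.5,0.9,0,0],[0,0,0,0,0.9,0,0],[0,0,0,0,0.9,0,0],[0,0,0,0,0.9,0,0],[0,0,0,0,0.9,0,0],[0,0,0,0,0.9,0,0],[0,0,0,0,0,0,0],[0,0,0,0,0,0,0]])

```text
time: 17.15
tool_pos: [0.5008, -0.3701, 0.3161]
ee_rot: [[0.99, 0.142, 0.0], [0.142, -0.99, 0.001], [0.0, -0.001, -1.0]]
wrist_force: [0.3, 0.4, -0.1]
width: 0.0008
```

Run:
```python
from plant import env
from h import *
import cv2
for n,p,q in(("scene",(61,172),(63,345)),("top",(473-400,222),(508-400,375))):
    o=np.array((110,60) if n=="scene" else (100,100)); A,B=[ray(n,np.array(v)*.625+o,.187) for v in(p,q)]
    d=A-B; print(n,A.round(3),B.round(3),np.linalg.norm(d),"angle from ux deg",np.degrees(np.arctan2(d[1],d[0]))-8)
a=env.read_camera("scene")["img"]; cv2.imwrite("pics/p5.png",a); s=env.read_state(); print(s["time"],s["tool_pos"],s["wrist_force"])
```

```text
scene [0.562 0.246 0.187] [0.393 0.219 0.187] 0.17127283950483557 angle from ux deg 1.1638248485649196
top [0.555 0.24  0.187] [0.391 0.219 0.187] 0.16522347884849536 angle from ux deg -0.814062852495467
17.2 [ 0.50087197 -0.3697988   0.31628761] [-0.82715764  0.21399756  0.49258186]
```

View pics/p5.png

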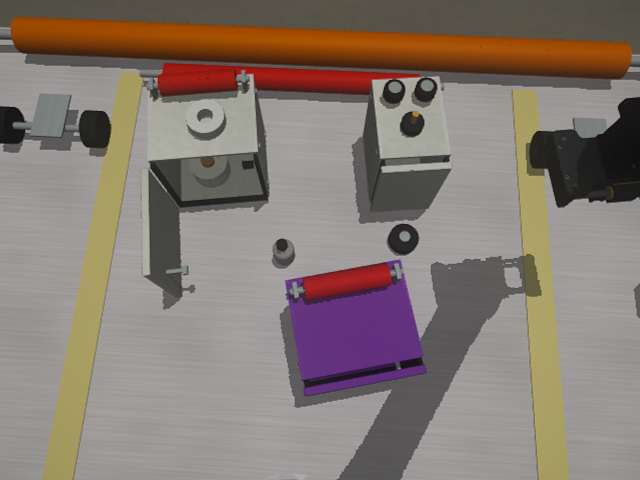

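The wide door stands square: its edge runs (148,170)–(148,276). The narrow door is shut, and the tab roll (206,118), thumbscrew (413,123), bottle (283,250) and wheel (404,238) are where they began. The arm is clear of everything.

```bash
python3 -c "
from plant import env
print(env.finish_job())"
```

```text
the job is handed in; nothing more can be done
None
```

The wide door is open, about square to the front of the unit, and the job was handed in at about 17 s of the 48 s allowed.

- **Press:** I pressed the free side with the closed fingertips, at about 5 N, until the force fell off. When I drew back, the door followed and stopped ajar at about 0.6 rad.
- **Opening:** I put the fingertip behind the door from above and swept it open in one arc, then moved the arm well clear.
- **Last checks:** The door measures 90° ± about 1° open; the two cameras differ by 2°, which is reading error. In the last picture the narrow door is shut. The tab roll, thumbscrew, bottle and wheel are at the same pixels as at the start. The wrist force was near zero.
- **Not seen directly:** The arm hid the fingertip from both cameras at the press, so contact there was judged by force alone. The measured press travel was only bounded, at 4–8 mm, so it may have gone past the 4–5 mm needed; the force never rose the way it would at the 9 mm hard stop.

No check failed.

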